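# Gauge a turning blank against the flip stop of a cut-off jig

### The job

Set the wooden blank for cutting: flip the hinged stop fully down onto the fence, then push the blank along the fence until its end is felt to butt on the stop's brass screw, firmly but gently (about 5 to 10 N, never rammed), and keep that push on for about a second. Then flip the stop back up out of the way and take your hand away, leaving the blank just where it was gauged, flush along the fence, and the tin, the chuck key and the finial undisturbed.

Things in the scene. Friction and masses are not known exactly. Their poses are not given: they have to be found in the camera images.
- jig: Fixed cut-off jig: plywood base 18 mm thick with an aluminium fence. Origin: at table level under the fence's front face. y along the fence, x from that face through the fence (away from the robot), z up. Fence: x 0 to 24, z 18 to 50 mm. Base: x -90 to 65 mm. Both: y -250 to 170 mm. The blank lies on the base in front of (-x) the fence. Dark line at y -20 mm: saw kerf.
- stop: Flip stop's dark steel carriage, locked on the fence at jig y 50 to 110 mm (varies). Origin at table level under the fence's front face, mid leaf thickness; axes as the jig's. Behind the fence: x 29 to 69, y -22 to 22 mm, z up to 44 mm; two hinge ears up to z 66 mm at x 24 to 44 mm, 9 to 16 mm either side of y 0.
- leaf (a joint): Angle of the stop's steel leaf, rad: 0 down (arm flat on the fence, paddle in the blank's way), grows as it flips up and back; upright 1.57, end stop 1.85. Axis: the stop's y through hinge. Stiff: friction 0.12 N m, about 2 N at the grip; stays where left. 14 mm thick (stop y -7 to 7). Down, in the stop's axes: arm x -62 to 38, z 51 to 63 mm, its bare end (x -62 to -27) free to press on; paddle x -36 to -2, z 23 to 57.
- hinge (a point): Hinge centre of the leaf, fixed on the stop at x 34 mm, y 0, z 57 mm.
- grip (a point): Centre of the leaf's orange round finger grip: disc of 28 mm diameter, flat faces 14 mm apart across the stop's y, on a stem on the arm. Seen from the hinge it is at x -45, z +45 mm with the leaf down (102 mm above the table), and swings with the leaf on a 64 mm radius. It can be pinched across the stop's y from above at every leaf angle, and turns between the pads.
- gauge (a point): Fixed point on the plane of the lowered leaf's face that looks to the stop's -y (stop y -7 mm), 18 mm in front of the fence, z 18 mm; axes as the jig's. A brass screw, 16 mm thick, flat tip, locked in the leaf, juts from that face towards -y (axis 18 mm above this point) by 2 to 22 mm, set anew each time and not measured: feel for it. The butted blank's centre is at y -72 to -92 mm from here.
- blank: Loose light-wood turning blank, 36 x 140 x 36 mm, 0.11 to 0.2 kg, diagonal marks on its square ends; lies on the jig's base, to the stop's -y side, 18 to 30 mm off the fence at its middle and up to 0.12 rad askew. Origin: centre of its underside; long axis y. Flush with the fence, its centre is at x -18 mm of the jig.
- tin: Closed green tin of wax, 64 mm diameter, 50 mm high, standing on the bench behind the fence; origin centre of underside. Leave alone.
- key: Steel T-shaped chuck key, 84 mm long with a 80 mm cross bar, 12 mm high, lying on the bench behind the fence; origin under the middle of the cross bar, shaft along its x. Leave alone.
- finial: Dark turned wooden finial, 48 mm diameter, 72 mm high, standing on the bench beyond the jig's -y end; origin centre of underside. Leave alone.
Mind the look-alikes: they are no part of the job. There is more than one size of the blank; the one meant has the size given above. Of the things shaped like the stop, the steel one is meant.

How it is judged:
On the way, in this order (a step that is already met when the one before it is completed fails the run):
1. the leaf is fully down on the fence (within 0.03 rad) (value of joint leaf below 0.03 rad), for 0.2 s.
2. with the leaf down, the blank's end is pressed against its screw with more than 3 N for 0.3 s (value of joint leaf below 0.04 rad and contact force between blank and stop above 3 N), for 0.3 s.
At the end, for the whole second after the job is handed in: The leaf is flipped up (more than 1.2 rad) and still; the blank lies at rest flat on the base, where it was gauged, its centre 70.5 to 93.5 mm from the gauge plane, its side within 1.7 mm of the fence and within 0.02 rad of parallel to it (value of joint leaf above 1.2 rad and velocity of joint leaf below 0.05 rad/s and y of blank in the frame of gauge between -0.0935 and -0.0705 m and x of blank in the frame of jig between -0.0197 and -0.0165 m and angle between the y axis of blank and the y axis of jig, either way round below 0.02 rad and angle between blank's own z axis and vertical below 0.05 rad and z of blank in the frame of jig below 0.021 m and linear speed of blank below 0.01 m/s); the robot touches nothing.
It fails at once if the blank is rammed against the stop or jammed on it (more than 14 N between them) (contact force between blank and stop above 14 N).
It fails at once if the blank, within the gauging length, is shifted while the stop is not down (faster than 10 mm/s) (value of joint leaf above 0.06 rad and y of blank in the frame of gauge above -0.0935 m and linear speed of blank above 0.01 m/s).
It fails at once if the tin is disturbed (moved more than 15 mm) (distance of tin from where it was at the start of the episode above 0.015 m).
It fails at once if the chuck key is disturbed (moved more than 15 mm) (distance of key from where it was at the start of the episode above 0.015 m).
It fails at once if the finial is disturbed (moved more than 15 mm) (distance of finial from where it was at the start of the episode above 0.015 m).
It also fails if it takes over 72 s, if anything falls off the work surface, if the arm or the gripper's body presses on something with over 40 N, if the wrist force passes 120 N, or if a joint passes its speed limit or range.

### The arm

A 6-joint arm with a two-finger parallel gripper is mounted at the origin on the work surface. World frame = base frame: x ahead of the robot, y to its left, z up, the work surface at z = 0. Lengths are in m, angles in rad, forces in N, time in s.
With the tool pointing down it reaches from about 0.2 to 0.875 m from the base axis. Payload 3.4 kg.
Tool frame: the origin (TCP) lies midway between the tips of the shut fingers; the grasp point (between the pads) lies 19 mm behind it; z points along the fingers, x is the direction in which the jaws open and shut, and the axes are right-handed (so a half turn about z gives the same grasp; the last joint's range is limited). The gripper opens to 94 mm and grips with 3 to 60 N. Pads are 16 mm wide; open, the fingers measure 119 mm over their backs; the gripper's body (75 mm by 177 mm) begins 78 mm behind the grasp point.
Start: joints at [0.995, 0.276, 1.505, -0, 1.361, -0.121], TCP at [0.253, 0.517, 0.205] pointing down, gripper open.
Joint ranges: [-2.89, 2.89], [-0.75, 2.08], [0.22, 2.7], [-1.18, 4.32], [0.11, 2.71], [-2.7, 2.7]. Speed limits (rad/s): [2.57, 2.57, 3.14, 3.14, 3.14, 3.14].

### API

Orientations are given as [roll, pitch, yaw] about the fixed x, y, z axes, in that order (R = Rz(yaw) Ry(pitch) Rx(roll)).
In Python, from rig import bot gives the robot as it stands. Calls block until the motion is done:
- bot.movep(position, orientation): joint-space move of the TCP to a pose.
- bot.line_to(position, max_speed=0.15, rot=None): straight line of the TCP; rot=None keeps the orientation; max_speed is the mean speed in m/s.
- bot.goto_joints(angles): joint-space move.
- bot.grip(opening, grip_force=None): finger opening in m; grip_force is the grip in N (None keeps the last); returns when the fingers have stopped.
- bot.dwell(seconds).
- bot.solve_ik(position, orientation): joint angles nearest the present ones, or None.
- bot.state(): the state.
- bot.camera(name): name is "scene" or "top" or "wrist"; returns a dict with "img" (420x560x3 uint8, red, green, blue), "mtx" (3x3 intrinsics, pixels), "k1" (the pictures are not rectified: a ray, as slopes to the right and down, at radius r is drawn at 1 + k1 r^2 times it, then the intrinsics apply), "pose" (4x4, takes a point from camera to world coordinates); the wrist camera has in their place "T_tool_cam" (4x4, takes a point from camera to tool coordinates, whose origin is the TCP and whose axes are the tool frame's). Camera axes: x right, y up, looking along -z (the intrinsics and any distortion apply to the point x, -y, -z); pixel columns grow to the right and rows downward; lengths in m; the calibration is good to about 2 mm. A picture is of the moment at which its call begins: read the wrist's pose just before it. There is no depth.
A pose or a line that the arm cannot do raises bot.IKError and nothing moves.
- bot.hand_in(): hands the job in, once; it reports no verdict.
The state is a dict: "time": time; "q": joint angles; "dq": joint speeds; "tau": joint torques, N m; "position": TCP position; "orientation": TCP orientation; "contact_force": force on the tool from outside, world axes, zero at the start; "wrist_torque": the same for the moment, N m; "grip_width": finger opening in m.
Only numpy, scipy, OpenCV 4.12 (cv2) and the standard library are available. Lean on these libraries where they do the work, as an engineer would, in place of code of your own. Each camera call takes 0.05 s, during which the arm holds its last target.

## Working session

There is one attempt and no reset: what is moved stays moved. The work goes in short steps, each a Python script; the robot and the scene stay as the last script left them, time stands still between calls to the robot, and variables do not carry over. Pictures are saved under pics/ and viewed, and the job is handed in when it is done.

```bash
ls; mkdir -p pics; python3 - <<'E'
from rig import bot
import cv2
for n in ["scene","top","wrist"]:
    c=bot.camera(n); cv2.imwrite(f"pics/a_{n}.png",c["img"][:,:,::-1]); print(n,c["mtx"],c["k1"],c.get("pose",c.get("T_tool_cam")))
print(bot.state())
E
```

```text
pics
scene [[508.37202882   0.         281.68651262]
 [  0.         508.37202882 204.24320241]
 [  0.           0.           1.        ]] 0.004239883898618047 [[-0.07821882 -0.79672526  0.59925844  1.25428859]
 [ 0.99680273 -0.07233845  0.03393337  0.01703403]
 [ 0.01631385  0.59999668  0.79983614  1.06523878]
 [ 0.          0.          0.          1.        ]]
top [[411.66196743   0.         285.38420817]
 [  0.         411.66196743 207.73980156]
 [  0.           0.           1.        ]] -0.12404488835959575 [[ 0.06022943  0.97666526 -0.20614896  0.33970697]
 [-0.99818011  0.05954714 -0.00951831 -0.01792621]
 [ 0.00297938  0.20634707  0.97847433  1.03711342]
 [ 0.          0.          0.          1.        ]]
wrist [[318.72566541   0.         279.23593709]
 [  0.         318.72566541 212.20899687]
 [  0.           0.           1.        ]] -0.025765020549419808 [[ 9.99999513e-01  9.67668881e-05 -9.82350684e-04 -6.76304916e-04]
 [-1.82161040e-04 -9.60000280e-01 -2.79998981e-01 -8.22671041e-02]
 [-9.70151562e-04  2.79999024e-01 -9.59999794e-01 -1.78487162e-01]
 [ 0.00000000e+00  0.00000000e+00  0.00000000e+00  1.00000000e+00]]
{'time': 0.15, 'q': array([ 9.95001914e-01,  2.76422502e-01,  1.50578066e+00, -2.59657712e-05,
        1.36070132e+00, -1.21003159e-01]), 'dq': array([-0.00019561, -0.00139037, -0.00464404, -0.00010386, -0.00033489,
       -0.00038008]), 'tau': array([ 4.97437195e-04, -4.04924977e+01, -2.37429142e+01,  7.01129576e-02,
        3.15678155e-02, -8.08980803e-05]), 'position': array([0.25237853, 0.51620651, 0.20484356]), 'orientation': array([-3.14145951e+00,  1.30530439e-03,  1.11601059e+00]), 'contact_force': array([-0.5910491 ,  0.26720196, -0.4443857 ]), 'wrist_torque': array([-0.01773646,  0.03859788,  0.02491623]), 'grip_width': 0.09379296479394902}
```

View pics/a_scene.png

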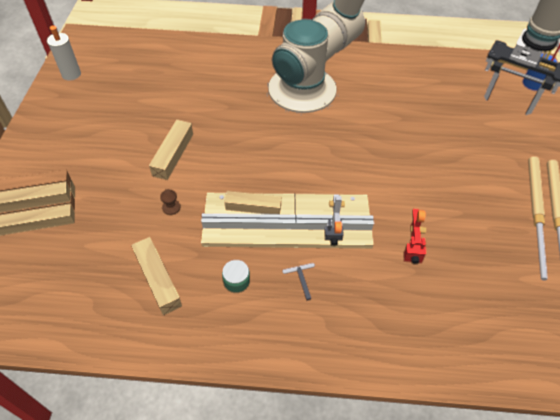

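View pics/a_top.png

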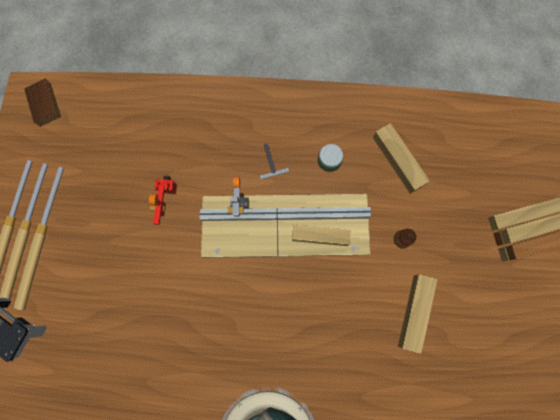

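The scene view shows the steel stop on the fence at about (337,220), the blank on the base at (253,203), and the red look-alike at (417,240). In the top view the jig's base spans (201..370, 195..257) and the blank is at (321,235). I'll enlarge the top view and write the ray helpers.

```bash
cat > h.py <<'E'
import numpy as np, cv2
from rig import bot
def campose(c,T=None):
    return c["pose"] if "pose" in c else T@c["T_tool_cam"]
def rpy(o):
    r,p,y=o;cr,sr,cp,sp,cy,sy=np.cos(r),np.sin(r),np.cos(p),np.sin(p),np.cos(y),np.sin(y)
    return np.array([[cy,-sy,0],[sy,cy,0],[0,0,1]])@np.array([[cp,0,sp],[0,1,0],[-sp,0,cp]])@np.array([[1,0,0],[0,cr,-sr],[0,sr,cr]])
def toolT(s):
    T=np.eye(4);T[:3,:3]=rpy(s["orientation"]);T[:3,3]=s["position"];return T
def und(c,uv):
    uv=np.atleast_2d(np.asarray(uv,float)).reshape(-1,1,2)
    return cv2.undistortPoints(uv,c["mtx"],np.array([c["k1"],0,0,0.]))[:,0]
def rays(c,uv,T=None):
    P=campose(c,T);n=und(c,uv)
    d=np.c_[n[:,0],-n[:,1],-np.ones(len(n))]@P[:3,:3].T
    return P[:3,3],d
def plane(c,uv,z,T=None):
    o,d=rays(c,uv,T); return o+d*((z-o[2])/d[:,2])[:,None]
def proj(c,X,T=None):
    P=np.linalg.inv(campose(c,T));q=np.atleast_2d(X)@P[:3,:3].T+P[:3,3]
    q=q*[1,-1,-1]
    return cv2.projectPoints(q.reshape(-1,1,3),np.zeros(3),np.zeros(3),c["mtx"],np.array([c["k1"],0,0,0.]))[0][:,0]
E
python3 - <<'E'
import cv2
i=cv2.imread("pics/a_top.png")[165:270,140:400]; cv2.imwrite("pics/b_top.png",cv2.resize(i,None,fx=3,fy=3,interpolation=cv2.INTER_CUBIC))
i=cv2.imread("pics/a_scene.png")[180:260,190:390]; cv2.imwrite("pics/b_scene.png",cv2.resize(i,None,fx=4,fy=4,interpolation=cv2.INTER_CUBIC))
E
```

```text
(no output)
```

View pics/b_top.png

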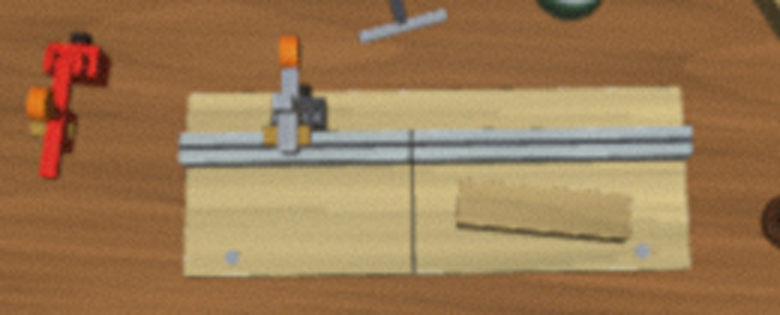

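View pics/b_scene.png

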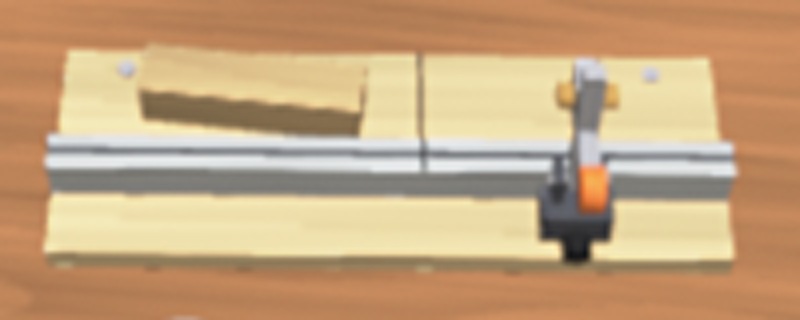

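The top crop shows the base corners at (188,94), (682,87), (690,268) and (184,276), the orange grip at (289,52), and the brass screw at (287,136). The leaf is up. Next I compute the poses.

```bash
python3 - <<'E'
from h import *
c=bot.camera("top"); s=bot.camera("scene")
f=lambda L:np.array(L,float)/3+[140-1/3,165-1/3]
g=lambda L:np.array(L,float)/4+[190-.4,180-.4]
for nm,cc,ff,base,fe,bl in [("top",c,f,[(188,94),(682,87),(690,268),(184,276)],[(180,133),(692,126),(692,155),(180,163)],[(459,179),(632,195),(627,241),(457,226)]),
  ("scene",s,g,[(50,256),(733,262),(710,59),(68,51)],[(47,136),(733,144),(735,172),(46,163)],[(145,47),(366,66),(361,110),(142,90)])]:
    print(nm);b=plane(cc,ff(base),.018);print("base",b.round(4).tolist(),np.linalg.norm(b-np.roll(b,-1,0),axis=1).round(4))
    b=plane(cc,ff(fe),.050);print("fence",b.round(4).tolist(),np.linalg.norm(b-np.roll(b,-1,0),axis=1).round(4))
    b=plane(cc,ff(bl),.054);print("blank",b.round(4).tolist(),b.mean(0),np.linalg.norm(b-np.roll(b,-1,0),axis=1).round(4))
# triangulate grip
def tri(u,v):
    o1,d1=rays(c,u);o2,d2=rays(s,v);d1=d1[0]/np.linalg.norm(d1);d2=d2[0]/np.linalg.norm(d2)
    A=np.c_[d1,-d2];t=np.linalg.lstsq(A,o2-o1,rcond=None)[0];p,q=o1+d1*t[0],o2+d2*t[1];return (p+q)/2,np.linalg.norm(p-q)
def om(i):
    h=cv2.cvtColor(i,cv2.COLOR_RGB2HSV);return cv2.inRange(h,(5,180,150),(18,255,255))
for nm,cc in (("t",c),("s",s)):
    n,l,st,ce=cv2.connectedComponentsWithStats(om(cc["img"]));print(nm,[(st[k].tolist(),ce[k].round(1).tolist()) for k in range(1,n) if st[k,4]>8])
print("grip",tri(f([(289,52)]),g([(594,188)])))
E
```

```text
top
base [[0.5721, 0.2058, 0.018], [0.6039, -0.2146, 0.018], [0.4497, -0.2246, 0.018], [0.4177, 0.1937, 0.018]] [0.4216 0.1546 0.4195 0.1549]
fence [[0.5317, 0.202, 0.05], [0.5631, -0.2173, 0.05], [0.5388, -0.2178, 0.05], [0.5068, 0.1995, 0.05]] [0.4205 0.0243 0.4185 0.025 ]
blank [[0.5069, -0.0284, 0.054], [0.5022, -0.1687, 0.054], [0.4647, -0.1658, 0.054], [0.4687, -0.029, 0.054]] [ 0.48562996 -0.09799359  0.054     ] [0.1404 0.0377 0.1369 0.0382]
scene
base [[0.6062, -0.2104, 0.018], [0.5737, 0.2037, 0.018], [0.4171, 0.1932, 0.018], [0.4487, -0.2259, 0.018]] [0.4153 0.1569 0.4203 0.1582]
fence [[0.5401, -0.2202, 0.05], [0.5082, 0.2005, 0.05], [0.5292, 0.2011, 0.05], [0.5602, -0.2173, 0.05]] [0.4219 0.021  0.4196 0.0203]
blank [[0.4688, -0.1697, 0.054], [0.4712, -0.0293, 0.054], [0.5059, -0.0297, 0.054], [0.5027, -0.1667, 0.054]] [ 0.48715109 -0.09886851  0.054     ] [0.1404 0.0346 0.137  0.0341]
t [([233, 177, 6, 10, 60], [235.5, 181.5]), ([149, 194, 7, 11, 64], [151.8, 198.7]), ([154, 206, 2, 10, 11], [154.4, 210.4])]
s [([50, 25, 6, 6, 20], [52.2, 27.8]), ([417, 210, 7, 11, 33], [419.8, 216.3]), ([335, 223, 6, 9, 26], [336.8, 228.5])]
grip (array([0.5896746 , 0.1099049 , 0.10889807]), np.float64(0.00047155802573333534))
```

```bash
cat >> h.py <<'E'
YAW=0.0757
ex=np.array([np.cos(YAW),np.sin(YAW),0]);ey=np.array([-np.sin(YAW),np.cos(YAW),0])
O=np.zeros(3)
O[:2]=(np.array([.5388,-.2178])+[.5401,-.2202]+[.5068,.1995]+[.5082,.2005])[:2]/4+.040*ey[:2]
def J(x,y,z): return O+ex*x+ey*y+np.array([0,0,z])
def toJ(p): p=np.asarray(p)-O; return np.c_[np.atleast_2d(p)@ex,np.atleast_2d(p)@ey,np.atleast_2d(p)[:,2]]
OR=[np.pi,0,np.pi/2+YAW]
E
python3 - <<'E'
from h import *
np.set_printoptions(precision=4,suppress=True)
print(O,toJ([[.5721,.2058,.018],[.6039,-.2146,.018],[.4497,-.2246,.018],[.4177,.1937,.018],[.5897,.1099,.109],[.4864,-.0984,.054],[.6062,-.2104,.018],[.5737,.2037,.018],[.4171,.1932,.018],[.4487,-.2259,.018]]))
g=toJ([.5897,.1099,.109])[0]
bot.movep(J(g[0],g[1],.22),OR)
s=bot.state();c=bot.camera("wrist");cv2.imwrite("pics/c.png",c["img"][:,:,::-1])
np.savez("c.npz",T=toolT(s));print(s["time"],s["position"],s["q"],g)
E
```

```text
[0.5204 0.0304 0.    ] [[ 0.0648  0.171   0.018 ]
 [ 0.0647 -0.2506  0.018 ]
 [-0.0898 -0.2489  0.018 ]
 [-0.0901  0.1706  0.018 ]
 [ 0.0751  0.074   0.109 ]
 [-0.0437 -0.1258  0.054 ]
 [ 0.0673 -0.2466  0.018 ]
 [ 0.0662  0.1688  0.018 ]
 [-0.0907  0.1702  0.018 ]
 [-0.0909 -0.2501  0.018 ]]
2.1583 [0.5894 0.1108 0.22  ] [ 0.0694  0.3059  1.4253  0.0005  1.4104 -1.578 ] [0.0751 0.074  0.109 ]
```

View pics/c.png

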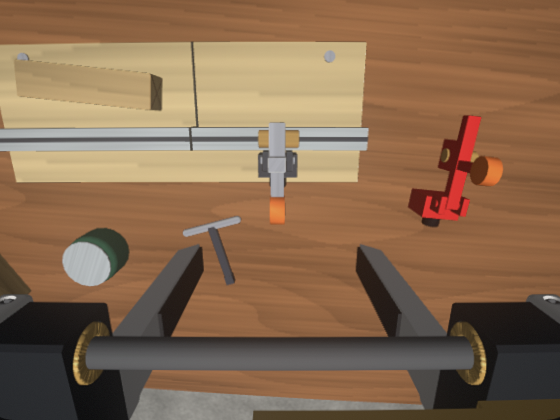

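The wrist view shows the orange grip at (277,211), fence end at (368,138), kerf at (192,..), and fingers at the bottom, straddling. I'll check the grip's y and the leaf angle from this view.

```bash
python3 - <<'E'
from h import *
np.set_printoptions(precision=4,suppress=True)
T=np.load("c.npz")["T"];c=bot.camera("wrist");t=bot.camera("top");s=bot.camera("scene")
print("fence front/end z50",toJ(plane(c,[(368,128),(368,150),(0,129),(0,150),(192,127)],.05,T)))
print("base front",toJ(plane(c,[(367,43),(60,44),(360,182),(15,182)],.018,T)))
print("blank top",toJ(plane(c,[(17,61),(152,74)],.054,T)))
for z in (.09,.1,.109,.115): print(z,toJ(plane(c,[(277.5,211)],z,T)),toJ(plane(t,[(235.5,181.5)],z)),toJ(plane(s,[(338,227)],z)))
im=cv2.imread("pics/c.png")[90:240,220:340];cv2.imwrite("pics/c2.png",cv2.resize(im,None,fx=4,fy=4,interpolation=cv2.INTER_CUBIC))
h=cv2.cvtColor(cv2.imread("pics/c.png"),cv2.COLOR_BGR2HSV);m=cv2.inRange(h,(3,170,80),(16,255,255));m[:,:230]=0;m[:,330:]=0
print(cv2.boundingRect(m))
for th in (1.3,1.4,1.5,1.57,1.7,1.85):
    a=3*np.pi/4-th;p=J(.034+.0636*np.cos(a),.074,.057+.0636*np.sin(a));print(th,toJ(p),proj(c,p,T),proj(t,p),proj(s,p))
E
```

```text
fence front/end z50 [[ 0.0009  0.1691  0.05  ]
 [ 0.024   0.1709  0.05  ]
 [ 0.0007 -0.2267  0.05  ]
 [ 0.0231 -0.232   0.05  ]
 [ 0.0001 -0.0176  0.05  ]]
base front [[-0.088   0.1701  0.018 ]
 [-0.0884 -0.1655  0.018 ]
 [ 0.0652  0.1729  0.018 ]
 [ 0.0649 -0.2504  0.018 ]]
blank top [[-0.0659 -0.19    0.054 ]
 [-0.052  -0.0533  0.054 ]]
0.09 [[0.0812 0.0732 0.09  ]] [[0.0816 0.0777 0.09  ]] [[0.0632 0.0763 0.09  ]]
0.1 [[0.0783 0.0732 0.1   ]] [[0.0788 0.0765 0.1   ]] [[0.0701 0.0748 0.1   ]]
0.109 [[0.0757 0.0732 0.109 ]] [[0.0763 0.0755 0.109 ]] [[0.0762 0.0735 0.109 ]]
0.115 [[0.074  0.0733 0.115 ]] [[0.0746 0.0748 0.115 ]] [[0.0803 0.0726 0.115 ]]
(270, 198, 15, 26)
1.3 [[0.0653 0.074  0.1124]] [[278.2907 201.2001]] [[235.9102 185.6441]] [[338.0656 222.224 ]]
1.4 [[0.0707 0.074  0.109 ]] [[278.2959 205.8399]] [[236.1014 183.7994]] [[338.0597 225.0029]]
1.5 [[0.0757 0.074  0.105 ]] [[278.3019 209.8175]] [[236.3144 182.1814]] [[338.0197 227.7795]]
1.57 [[0.0789 0.074  0.102 ]] [[278.3066 212.1965]] [[236.4749 181.1918]] [[337.9717 229.7044]]
1.7 [[0.0844 0.074  0.0958]] [[278.3159 215.7193]] [[236.7943 179.6809]] [[337.8398 233.1969]]
1.85 [[0.0896 0.074  0.0878]] [[278.3277 218.3522]] [[237.1897 178.4846]] [[337.6222 237.019 ]]
```

View pics/c2.png

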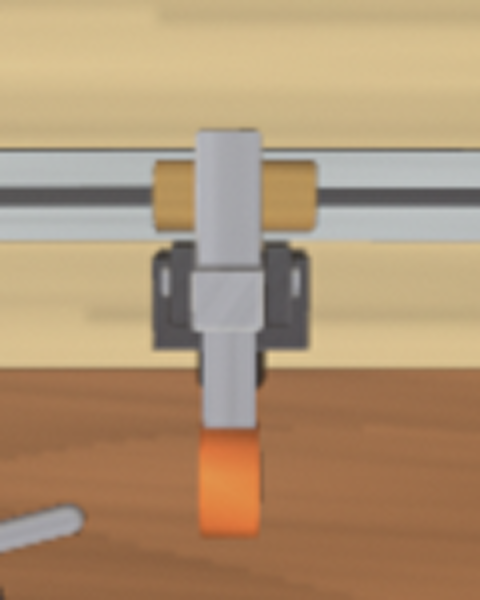

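Three views agree: leaf angle about 1.5 rad, stop at jig y about 73.5 mm, screw jutting about 10 mm. I'll pinch the grip and swing it down.

```bash
cat >> h.py <<'E'
YS=.0735
def G(th,dz=0): 
    a=3*np.pi/4-th; return J(.034+.0636*np.cos(a),YS,.057+.0636*np.sin(a)-.019+dz)
E
python3 - <<'E'
from h import *
np.set_printoptions(precision=3,suppress=True)
bot.line_to(G(1.5,.05),.3);bot.line_to(G(1.5),.1)
f0=bot.state()["contact_force"];print(f0)
bot.grip(.005,12)
s=bot.state();print(s["time"],s["grip_width"],s["contact_force"],toJ(s["position"]),toJ(G(1.5)))
E
```

```text
[-0.754  0.644 -0.377]
4.6417 0.013769052506637298 [-0.512 -3.455  0.537] [[0.076 0.073 0.086]] [[0.076 0.073 0.086]]
```

```bash
python3 - <<'E'
from h import *
np.set_printoptions(precision=3,suppress=True)
for th in np.linspace(1.3,0,8):
    bot.line_to(G(th),.06)
    s=bot.state();print(round(th,2),round(s["time"],2),s["grip_width"].round(4),s["contact_force"],(toJ(s["position"])-toJ(G(th)))[0]*1e3)
c=bot.camera("wrist");cv2.imwrite("pics/d.png",c["img"][:,:,::-1])
c=bot.camera("scene");cv2.imwrite("pics/d2.png",cv2.resize(c["img"][170:270,180:400,::-1],None,fx=3.5,fy=3.5,interpolation=cv2.INTER_CUBIC))
E
```

```text
Traceback (most recent call last):
AttributeError: 'float' object has no attribute 'round'
```

```bash
python3 - <<'E'
from h import *
np.set_printoptions(precision=3,suppress=True)
for th in np.linspace(1.3,0,8)[1:]:
    bot.line_to(G(th),.06)
    s=bot.state();print(round(th,2),round(s["time"],2),round(s["grip_width"],4),s["contact_force"],(toJ(s["position"])-toJ(G(th)))[0]*1e3)
c=bot.camera("wrist");cv2.imwrite("pics/d.png",c["img"][:,:,::-1])
c=bot.camera("scene");cv2.imwrite("pics/d2.png",cv2.resize(c["img"][170:270,180:400,::-1],None,fx=3.5,fy=3.5,interpolation=cv2.INTER_CUBIC))
E
```

```text
1.11 5.35 0.014 [-0.138 -4.997 -2.421] [-0.974 -0.736  0.135]
0.93 5.7 0.0141 [-0.106 -5.229 -1.85 ] [-0.543 -0.716  0.227]
0.74 6.05 0.0141 [ 0.69  -4.909 -1.258] [ 0.096 -0.722  0.518]
0.56 6.4 0.0141 [ 0.665 -4.607  1.045] [ 0.547 -0.718  0.937]
0.37 6.75 0.0135 [-0.11  -5.183  3.189] [ 0.543 -0.741  1.279]
0.19 7.1 0.0139 [-0.999 -5.821  2.974] [ 0.043 -0.756  1.145]
0.0 7.45 0.0139 [-1.305 -6.43   1.433] [-0.511 -0.741  0.781]
```

View pics/d.png

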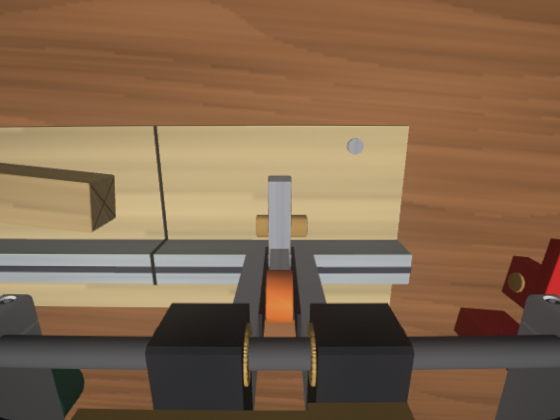

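View pics/d2.png

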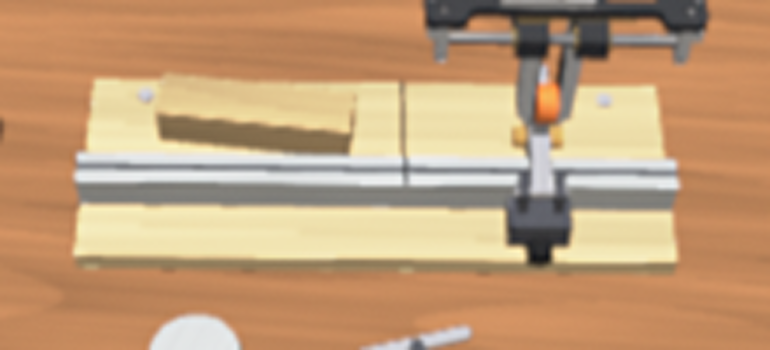

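The leaf is nearly down, with the arm lying over the fence and the screw at wrist pixel (282,226). I'll press it onto its stop until the force rises.

```bash
python3 - <<'E'
from h import *
np.set_printoptions(precision=3,suppress=True)
for th in (-.03,-.06,-.09,-.12,-.15):
    bot.line_to(G(th),.03)
    s=bot.state();p=toJ(s["position"])[0];a=np.arctan2(p[2]+.019-.057,p[0]-.034)
    f=s["contact_force"];print(round(th,2),round(s["time"],2),f,(p-toJ(G(th)))[0]*1e3,3*np.pi/4-a)
    if f[2]>14: break
bot.dwell(.3)
s=bot.state();print(s["contact_force"])
bot.grip(.03);s=bot.state();print(s["time"],s["contact_force"])
c=bot.camera("scene");cv2.imwrite("pics/e2.png",cv2.resize(c["img"][170:270,180:400,::-1],None,fx=3.5,fy=3.5,interpolation=cv2.INTER_CUBIC))
E
```

```text
-0.03 7.8 [-1.061 -6.091  2.596] [-0.269 -0.725  1.02 ] -0.02134703477800759
-0.06 8.05 [-1.926 -6.335  3.679] [-0.25  -0.731  1.1  ] -0.049814890535655465
-0.09 8.3 [-1.383 -5.617  4.028] [-0.285 -0.733  1.108] -0.07964714783400417
-0.12 8.55 [-1.537 -6.448  5.014] [-0.398 -0.733  1.068] -0.11078730825211025
-0.15 8.8 [-0.862 -5.882  3.967] [-0.466 -0.744  1.041] -0.14130554137996665
[-1.619 -6.829  4.23 ]
9.575 [-0.566  0.059 -0.112]
```

```bash
python3 - <<'E'
from h import *
np.set_printoptions(precision=4,suppress=True)
s=bot.state();T=toolT(s);c=bot.camera("wrist");cv2.imwrite("pics/f.png",cv2.resize(c["img"][150:350,160:420,::-1],None,fx=3,fy=3,interpolation=cv2.INTER_CUBIC))
p=[J(-.062,YS-.007,.063),J(-.062,YS+.007,.063),J(-.011,YS,.102)]
print(proj(c,p,T),(proj(c,p,T)-[160,150])*3, toJ(T[:3,3]))
E
```

```text
[[267.5    183.6436]
 [290.4829 183.6444]
 [279.012  291.2917]] [[322.5001 100.9307]
 [391.4488 100.9332]
 [357.0359 423.875 ]] [[-0.0172  0.0738  0.0757]]
```

View pics/f.png

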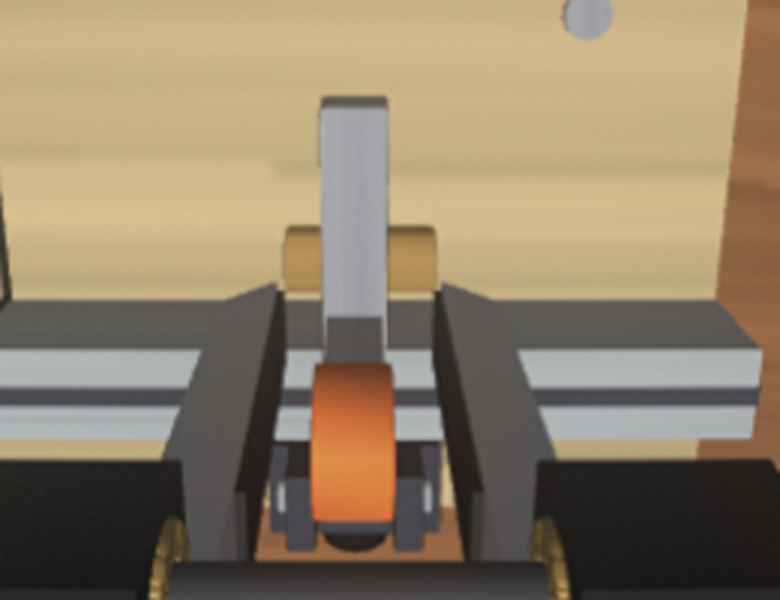

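View pics/e2.png

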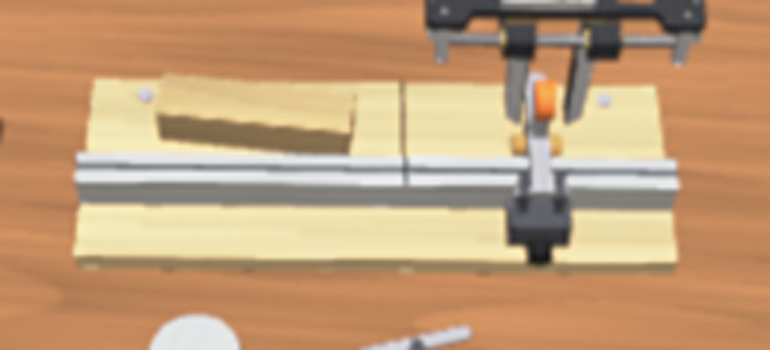

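The bare end is at (355,100) in the crop, where a fully lowered arm should project (357,101). The pads slid a little at the end, so I'll press the bare end from above with shut fingers. The contact height will confirm it.

```bash
python3 - <<'E'
from h import *
np.set_printoptions(precision=4,suppress=True)
bot.line_to(J(-.0172,YS,.125),.25)
bot.line_to(J(-.052,YS,.125),.25)
bot.grip(0.0)
bot.line_to(J(-.052,YS,.072),.2)
f0=bot.state()["contact_force"]
z=.068
while z>.052:
    bot.line_to(J(-.052,YS,z),.03)
    s=bot.state();f=s["contact_force"]-f0;print(round(z,4),s["time"],f,s["position"][2])
    if f[2]>15:break
    z-=.0015
bot.dwell(.3);s=bot.state();print(s["time"],s["contact_force"]-f0,s["position"][2])
bot.line_to(J(-.052,YS,.11),.25)
E
```

```text
0.068 11.6333 [-0.2185  1.9534  0.0855] 0.06873476626448739
0.0665 11.8833 [ 1.0898 -0.2115  1.042 ] 0.06674071622571816
0.065 12.1333 [-0.9051  1.5793  0.0966] 0.06489744562081493
0.0635 12.3833 [-0.1474  1.4903 -0.0909] 0.06335074574311286
0.062 12.6333 [-2.2555  0.1874  9.245 ] 0.06310950136417139
0.0605 12.8833 [-5.4676  0.1301 20.5971] 0.06290297462738528
13.1833 [-5.6776 -0.0517 19.5496] 0.06290304674217258
```

The contact height of 63 mm is right and the arm held 20 N, so the leaf is fully down. Next I set the blank flush with both open fingertips against its front face.

```bash
python3 - <<'E'
from h import *
np.set_printoptions(precision=4,suppress=True)
yb=-.125
bot.line_to(J(-.098,yb+.02,.13),.35)
bot.grip(.094)
bot.line_to(J(-.098,yb,.034),.2)
f0=bot.state()["contact_force"];print(bot.state()["time"],bot.state()["grip_width"])
bot.line_to(J(-.053,yb,.034),.05)
x=-.052
while x<-.034:
    bot.line_to(J(x,yb,.034),.02)
    s=bot.state();f=(s["contact_force"]-f0);print(round(x,4),round(s["time"],2),f@ex,f@ey,toJ(s["position"])[0])
    if f@ex<-8:break
    x+=.001 if f@ex>-3 else .0005
c=bot.camera("wrist");cv2.imwrite("pics/g.png",c["img"][:,:,::-1]);np.savez("g.npz",T=toolT(s))
E
```

```text
16.3083 0.09402630629822101
-0.052 17.61 -1.2095343150626834 0.5800578936401367 [-0.0522 -0.125   0.034 ]
-0.051 17.86 -0.9946986131920945 0.7955061159051414 [-0.0509 -0.125   0.034 ]
-0.05 18.11 -1.2532336424195785 1.089833065444532 [-0.0498 -0.125   0.034 ]
-0.049 18.36 -1.664817896913214 0.7061880663620345 [-0.0488 -0.125   0.034 ]
-0.048 18.61 -0.6369513369265183 1.0631676454156542 [-0.0478 -0.125   0.034 ]
-0.047 18.86 -1.8595377414240588 0.29866642002022104 [-0.0468 -0.125   0.034 ]
-0.046 19.11 -1.416654005297273 0.06840756966119636 [-0.0458 -0.125   0.034 ]
-0.045 19.36 -0.862848955971715 1.2589697240221804 [-0.0448 -0.125   0.034 ]
-0.044 19.61 -3.8282840423266484 -0.17621321371997328 [-0.0447 -0.125   0.034 ]
-0.0435 19.86 -4.747639692480939 -0.21582027540191998 [-0.0447 -0.125   0.034 ]
-0.043 20.11 -5.929512920231631 -0.7792236595103851 [-0.0447 -0.125   0.034 ]
-0.0425 20.36 -6.844884083706458 -1.7572394771147655 [-0.0448 -0.125   0.034 ]
-0.042 20.61 -8.163098788132885 -0.9788836132251022 [-0.0447 -0.125   0.034 ]
```

View pics/g.png

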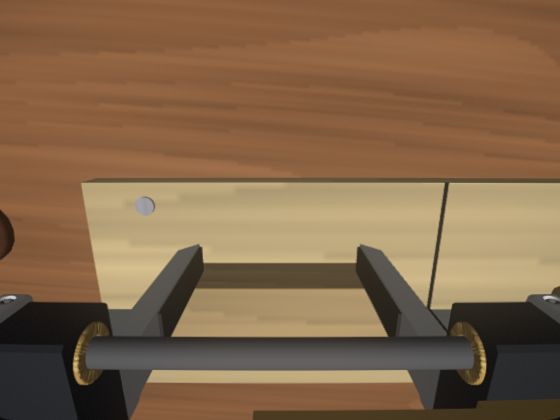

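The blank is flush along the fence: its front edge runs evenly at row 288 and the face is at x about -36.7 mm. Now I back off and push its -y end with shut fingers.

```bash
python3 - <<'E'
from h import *
np.set_printoptions(precision=4,suppress=True)
bot.line_to(J(-.07,-.125,.034),.1)
bot.line_to(J(-.07,-.15,.10),.25)
bot.grip(0)
bot.line_to(J(-.0187,-.232,.09),.3)
bot.line_to(J(-.0187,-.232,.036),.15)
f0=bot.state()["contact_force"];print(bot.state()["time"])
bot.line_to(J(-.0187,-.2,.036),.04)
bot.line_to(J(-.0187,-.125,.036),.05)
y=-.124; n=0
while y<-.08:
    bot.line_to(J(-.0187,y,.036),.02)
    s=bot.state();f=(s["contact_force"]-f0);F=-f@ey;print(round(y,4),round(s["time"],2),round(f@ex,2),round(F,2),toJ(s["position"])[0])
    if F>4: break
    y+=.001 if y<-.106 else .0005
c=bot.camera("wrist");cv2.imwrite("pics/i.png",c["img"][:,:,::-1]);np.savez("i.npz",T=toolT(s),f0=f0,y=y)
E
```

```text
23.925
-0.124 26.77 0.46 0.71 [-0.0187 -0.1242  0.036 ]
-0.123 27.02 -0.52 0.67 [-0.0187 -0.123   0.036 ]
-0.122 27.27 0.13 -0.51 [-0.0187 -0.1219  0.036 ]
-0.121 27.52 -0.53 -0.53 [-0.0187 -0.1208  0.036 ]
-0.12 27.77 -0.62 -1.12 [-0.0187 -0.1199  0.036 ]
-0.119 28.02 0.57 -0.12 [-0.0187 -0.1189  0.036 ]
-0.118 28.27 0.47 -0.84 [-0.0187 -0.1179  0.036 ]
-0.117 28.52 0.34 0.31 [-0.0187 -0.1169  0.036 ]
-0.116 28.77 0.33 0.4 [-0.0187 -0.1159  0.036 ]
-0.115 29.02 0.24 0.96 [-0.0187 -0.1149  0.036 ]
-0.114 29.27 0.62 -0.03 [-0.0187 -0.1139  0.036 ]
-0.113 29.52 0.67 0.91 [-0.0187 -0.1129  0.036 ]
-0.112 29.77 0.05 -0.02 [-0.0187 -0.1119  0.036 ]
-0.111 30.02 0.63 -0.27 [-0.0187 -0.1109  0.036 ]
-0.11 30.27 -0.05 0.68 [-0.0187 -0.1099  0.036 ]
-0.109 30.52 0.1 -0.16 [-0.0187 -0.1089  0.036 ]
-0.108 30.77 -0.74 -0.04 [-0.0187 -0.1079  0.036 ]
-0.107 31.02 0.66 0.5 [-0.0187 -0.1069  0.036 ]
-0.106 31.27 0.24 0.27 [-0.0187 -0.1059  0.036 ]
-0.1055 31.52 0.43 1.04 [-0.0187 -0.1055  0.036 ]
-0.105 31.77 -0.0 -0.6 [-0.0187 -0.105   0.036 ]
-0.1045 32.02 -0.39 0.17 [-0.0187 -0.1045  0.036 ]
-0
[... 198 characters left out ...]

-0.102 33.27 0.44 1.0 [-0.0187 -0.1019  0.036 ]
-0.1015 33.52 0.32 1.07 [-0.0187 -0.1014  0.036 ]
-0.101 33.77 0.41 1.31 [-0.0187 -0.1009  0.036 ]
-0.1005 34.02 0.56 -0.04 [-0.0187 -0.1005  0.036 ]
-0.1 34.27 -1.16 0.32 [-0.0187 -0.1     0.036 ]
-0.0995 34.52 0.99 -0.24 [-0.0187 -0.0995  0.036 ]
-0.099 34.77 -0.29 0.63 [-0.0187 -0.0989  0.036 ]
-0.0985 35.02 -0.07 -0.25 [-0.0187 -0.0984  0.036 ]
-0.098 35.27 -0.31 0.38 [-0.0187 -0.0979  0.036 ]
-0.0975 35.52 -0.09 0.37 [-0.0187 -0.0974  0.036 ]
-0.097 35.77 -0.26 0.13 [-0.0187 -0.097   0.036 ]
-0.0965 36.02 0.53 0.37 [-0.0187 -0.0964  0.036 ]
-0.096 36.27 -0.09 1.76 [-0.0187 -0.0963  0.036 ]
-0.0955 36.52 0.07 4.44 [-0.0186 -0.0962  0.0361]
```

View pics/i.png

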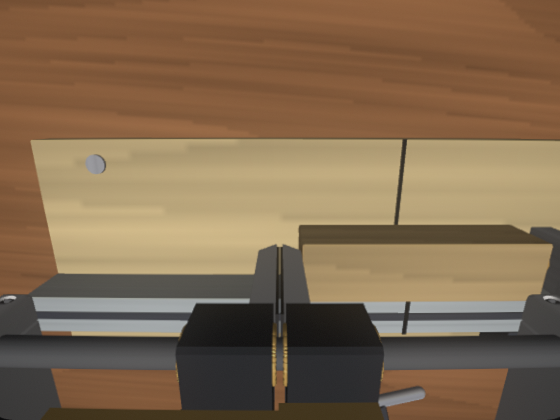

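The screw was felt at TCP y -96.3 mm, against about -96.5 predicted. The blank is flush at the fence in the view. I'll bring the push to about 7 N and hold it.

```bash
python3 - <<'E'
from h import *
d=np.load("i.npz");f0=d["f0"];y=float(d["y"])
for k in range(6):
    F=np.mean([(bot.dwell(.03),-(bot.state()["contact_force"]-f0)@ey)[1] for _ in range(3)])
    print(round(y,5),round(F,2))
    if F>6.3: break
    y+=.00025; bot.line_to(J(-.0187,y,.036),.02)
for k in range(6):
    bot.dwell(.2);s=bot.state();f=s["contact_force"]-f0;print(round(s["time"],2),round(-f@ey,2),round(f@ex,2))
T=toolT(s);c=bot.camera("wrist")
print(toJ(plane(c,[(299,247),(530,243),(303,301),(545,299)],.054,T)).round(4))
bot.line_to(J(-.0187,y-.002,.036),.01)
bot.line_to(J(-.0187,y-.03,.036),.1)
bot.line_to(J(-.0187,y-.03,.10),.2)
c=bot.camera("wrist");s=bot.state();cv2.imwrite("pics/k.png",c["img"][:,:,::-1]);np.savez("k.npz",T=toolT(s));print(s["time"])
E
```

```text
-0.0955 4.09
-0.09525 5.16
-0.095 5.54
-0.09475 5.81
-0.0945 6.73
38.27 6.68 -0.79
38.48 6.71 -1.67
38.67 6.16 0.15
38.88 5.9 -1.34
39.08 6.96 -0.93
39.27 6.78 -0.62
[[-0.0346 -0.0856  0.054 ]
 [-0.0369  0.0412  0.054 ]
 [-0.0012 -0.0827  0.054 ]
 [-0.0019  0.0584  0.054 ]]
40.625
```

View pics/k.png

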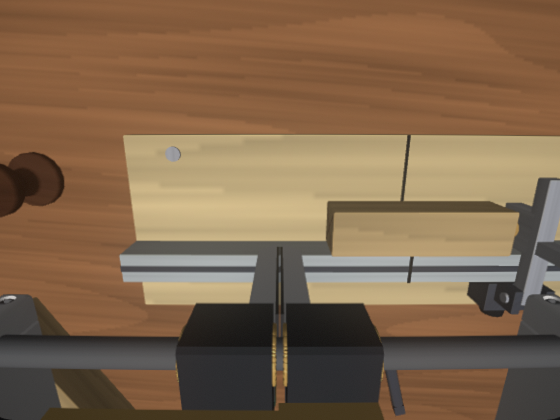

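```bash
python3 - <<'E'
from h import *
T=np.load("k.npz")["T"];c=bot.camera("wrist");im=cv2.imread("pics/k.png")
cv2.imwrite("pics/k2.png",cv2.resize(im[190:290,310:530],None,fx=3.6,fy=3.6,interpolation=cv2.INTER_CUBIC))
g=cv2.GaussianBlur(cv2.cvtColor(im,cv2.COLOR_BGR2GRAY),(1,3),0).astype(float)
dg=np.diff(g,axis=0)
P=[];Q=[]
for u in range(345,500,5):
    a=dg[205:220,u];v=205+a.argmax()+.5;P.append((u,v))
    b=np.abs(dg[248:262,u]);Q.append((u,248+b.argmax()+.5))
p=toJ(plane(c,P,.054,T));k=np.polyfit(p[:,1],p[:,0],1);print("front top edge",k,p[:,0].mean(),np.std(p[:,0]-np.polyval(k,p[:,1])))
p=toJ(plane(c,Q,.054,T));k=np.polyfit(p[:,1],p[:,0],1);print("back top edge",k,p[:,0].mean(),np.std(p[:,0]-np.polyval(k,p[:,1])))
# fence top front edge left of the blank
R=[(u,250+np.abs(dg[248:260,u]).argmax()-2+.5) for u in range(140,250,6)]
p=toJ(plane(c,R,.05,T));k=np.polyfit(p[:,1],p[:,0],1);print("fence",k,p[:,0].mean(),np.std(p[:,0]-np.polyval(k,p[:,1])))
E
```

```text
front top edge [-6.87228728e-05 -3.75374173e-02] -0.037536021600512996 2.607994531993936e-07
back top edge [ 0.0053724  -0.00167752] -0.00176235942466321 0.0002984396290185388
fence [-0.00177725 -0.00203004] -0.001692449257417198 8.878426789917515e-06
```

View pics/k2.png

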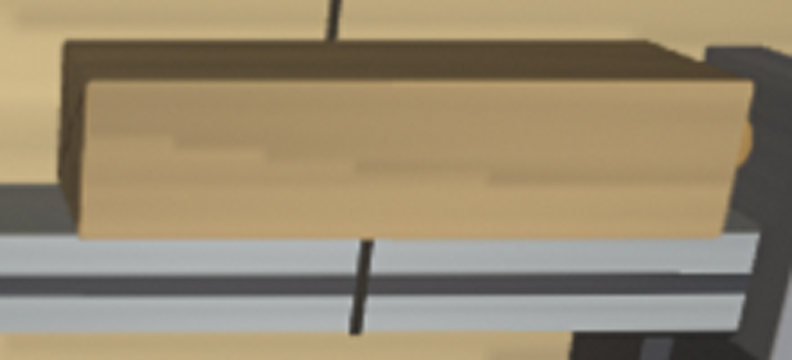

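The blank's back edge (-1.76 mm) and the fence edge (-1.69 mm) coincide in this view, and the slope is about 0, so the blank is flush. Now I flip the leaf back up.

```bash
sed -i 's/^YS=.*/YS=.0729/' h.py; python3 - <<'E'
from h import *
np.set_printoptions(precision=3,suppress=True)
y=toJ(bot.state()["position"])[0][1]
bot.line_to(J(-.0187,y,.15),.3)
bot.line_to(G(0,.06),.3); bot.grip(.05)
bot.line_to(G(0),.15)
bot.grip(.005,15)
s=bot.state();print(s["time"],s["grip_width"],s["contact_force"])
for th in [.04,.1,.25,.4,.6,.8,1.0,1.2,1.4,1.55]:
    bot.line_to(G(th),.02 if th<.2 else .05)
    s=bot.state();print(round(th,2),round(s["time"],2),round(s["grip_width"],4),s["contact_force"],(toJ(s["position"])-toJ(G(th)))[0]*1e3)
c=bot.camera("wrist");cv2.imwrite("pics/m.png",c["img"][:,:,::-1])
E
```

```text
43.9 0.01395864538174214 [-0.837 -1.426  2.656]
0.04 44.17 0.0143 [-0.419 -2.237 -4.217] [-1.111 -0.161 -0.799]
0.1 44.52 0.0138 [-2.435 -1.661 -6.728] [-1.046 -0.164 -0.568]
0.25 44.86 0.0141 [-2.779 -3.093 -3.378] [ 0.942 -0.149  0.701]
0.4 45.2 0.0136 [-2.193 -3.216 -3.506] [ 0.728 -0.132  0.482]
0.6 45.6 0.0139 [-3.886 -3.636 -3.298] [ 0.168 -0.156  0.168]
0.8 46.0 0.0139 [-2.694 -4.054 -2.824] [ 0.306 -0.136  0.302]
1.0 46.4 0.0137 [-2.306 -2.915 -0.151] [ 1.056 -0.15   0.661]
1.2 46.8 0.0136 [ 0.448 -3.714  2.957] [ 1.985 -0.132  0.943]
1.4 47.2 0.0142 [ 2.995 -3.647  4.557] [ 2.642 -0.144  1.18 ]
1.55 47.54 0.014 [ 4.015 -3.198  5.185] [ 3.046 -0.134  1.272]
```

View pics/m.png

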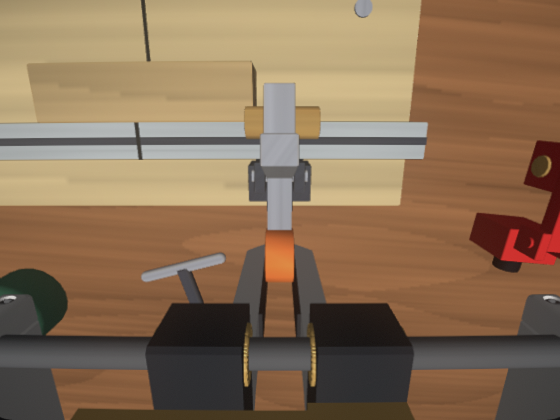

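The leaf is up (grip at (280,255), leaf about vertical) and the blank is still at the fence. I'll release, retreat and check.

```bash
python3 - <<'E'
from h import *
np.set_printoptions(precision=4,suppress=True)
bot.dwell(.2)
bot.grip(.06); 
p=toJ(bot.state()["position"])[0]
bot.line_to(J(p[0],p[1],.24),.2)
bot.dwell(.3)
s=bot.state();T=toolT(s);np.savez("n.npz",T=T);c=bot.camera("wrist");cv2.imwrite("pics/n.png",c["img"][:,:,::-1]);print(s["time"])
t=bot.camera("top");cv2.imwrite("pics/n_top.png",cv2.resize(t["img"][130:280,130:430,::-1],None,fx=2.6,fy=2.6,interpolation=cv2.INTER_CUBIC))
for nm,cc in (("top",t),("scene",bot.camera("scene"))):
    m=cv2.inRange(cv2.cvtColor(cc["img"],cv2.COLOR_RGB2HSV),(5,180,150),(18,255,255))
    n,l,st,ce=cv2.connectedComponentsWithStats(m);print(nm,[ce[k].round(1).tolist() for k in range(1,n) if st[k,4]>8])
for th in (1.2,1.3,1.4,1.5,1.6,1.7):
    print(th,proj(c,G(th,.019),T),proj(t,G(th,.019)))
E
```

```text
49.8833
top [[235.5, 185.0]]
scene [[52.2, 27.9], [419.6, 216.2], [337.7, 224.7]]
1.2 [[279.316  188.7167]] [[236.2167 187.6902]]
1.3 [[279.3122 193.7938]] [[236.3817 185.6366]]
1.4 [[279.3081 198.2957]] [[236.5707 183.7919]]
1.5 [[279.3038 202.186 ]] [[236.7813 182.174 ]]
1.6 [[279.2992 205.4422]] [[237.0107 180.7975]]
1.7 [[279.2945 208.0543]] [[237.256  179.6735]]
```

View pics/n.png

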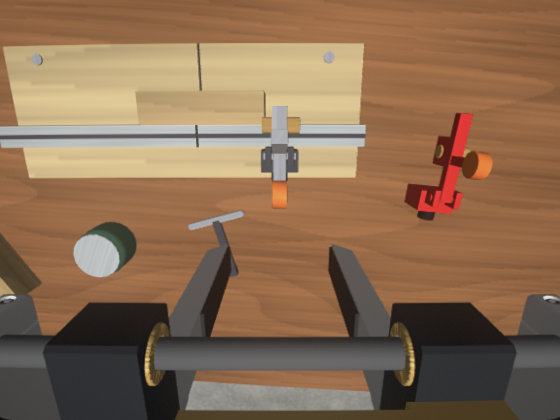

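View pics/n_top.png

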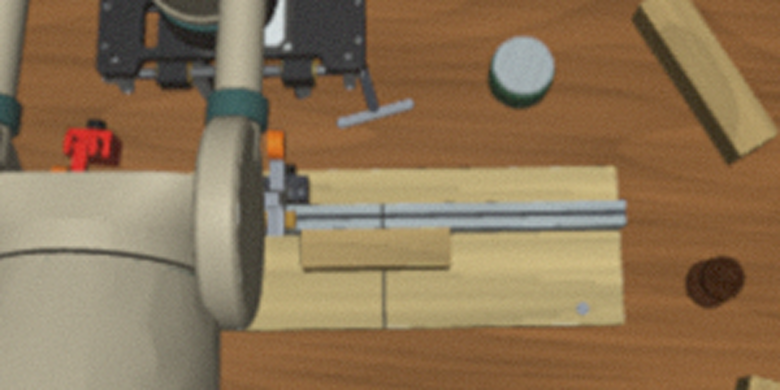

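The blank is still flush, and the tin, key and finial have not moved. The leaf reads about 1.33–1.4 rad (grip at wrist row 195, top row 185). That is over 1.2 but leaves little margin, so I'll nudge the bare upper end back with shut fingers.

```bash
python3 - <<'E'
from h import *
np.set_printoptions(precision=4,suppress=True)
bot.line_to(J(-.03,YS,.24),.3);bot.grip(0)
bot.line_to(J(-.03,YS,.138),.2)
f0=bot.state()["contact_force"]
for x in (-.01,0,.01,.018,.023):
    bot.line_to(J(x,YS,.138),.05);s=bot.state();print(x,s["time"],(s["contact_force"]-f0)@ex,toJ(s["position"])[0])
bot.line_to(J(-.03,YS,.138),.1)
bot.line_to(J(-.03,YS,.26),.25)
bot.line_to(J(.08,YS,.24),.3)
s=bot.state();T=toolT(s);c=bot.camera("wrist");cv2.imwrite("pics/o.png",c["img"][:,:,::-1]);print(s["time"])
m=cv2.inRange(cv2.cvtColor(c["img"],cv2.COLOR_RGB2HSV),(3,170,80),(16,255,255));m[:,:250]=0;m[:,310:]=0
print(cv2.boundingRect(m))
for th in (1.3,1.4,1.5,1.6,1.7): print(th,proj(c,G(th,.019),T))
# blank: edges on top face
g=cv2.cvtColor(c["img"],cv2.COLOR_RGB2GRAY)
cv2.imwrite("pics/o2.png",cv2.resize(c["img"][70:220,110:310,::-1],None,fx=4,fy=4,interpolation=cv2.INTER_CUBIC));np.savez("o.npz",T=T)
E
```

```text
-0.01 52.7417 0.36160802127861 [-0.0099  0.0729  0.138 ]
0 53.0917 1.3638321614705997 [0.0005 0.0729 0.138 ]
0.01 53.4417 0.6551152676937714 [0.0108 0.0729 0.138 ]
0.018 53.75 1.7190617759022566 [0.0187 0.0729 0.1379]
0.023 54.0 0.6569755141007779 [0.0235 0.0729 0.138 ]
55.85
(273, 196, 14, 24)
1.3 [[279.3648 193.4394]]
1.4 [[279.36   197.9989]]
1.5 [[279.3549 201.9434]]
1.6 [[279.3495 205.2497]]
1.7 [[279.3439 207.9076]]
```

View pics/o2.png

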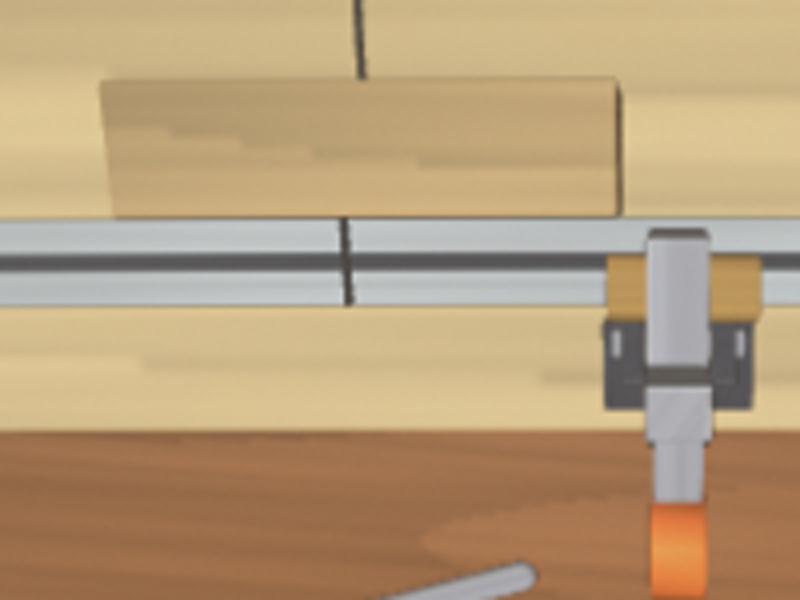

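```bash
python3 - <<'E'
from h import *
T=np.load("o.npz")["T"];c=bot.camera("wrist")
P=np.array([(101,82),(616,78),(616,216),(115,217)])/4+[110-.4,70-.4]
p=toJ(plane(c,P,.054,T));print((p*1e3).round(1),"centre to gauge mm",p[:,1].mean()*1e3-(YS-.007)*1e3)
p=toJ(plane(c,np.array([(10,219),(600,219)])/4+[109.6,69.6],.05,T));print((p*1e3).round(1))
print(bot.state()["time"]);bot.hand_in()
E
```

```text
[[-35.3 -82.1  54. ]
 [-35.7  56.1  54. ]
 [ -0.   55.7  54. ]
 [ -0.2 -82.3  54. ]] centre to gauge mm -79.06783906692316
[[ 1.000e-01 -1.137e+02  5.000e+01]
 [ 8.000e-01  5.100e+01  5.000e+01]]
55.95
the job is handed in; nothing more can be done
```

I set the blank against the stop and flipped the leaf back up. The job was handed in at 56 s of the 72 s allowed, and no verdict was reported.

**What I did**
- **Leaf down:** I pinched the orange grip and swung the leaf down. The pads slipped a little at the end, so I pressed the bare end with shut fingers. It held about 20 N at a height of 62.9 mm, where 63 mm was expected, so it was fully down.
- **Blank to the fence:** I pushed the front face flush with both open fingertips, at about 8 N.
- **Butting:** I pushed the blank along the fence in small steps until it met the screw. I then held 6–7 N for over a second and backed off.
- **Leaf up:** The first lift left the leaf at about 1.33–1.4 rad because the pads slipped again. I nudged the bare end further back with shut fingers.

**Last checks**
- **Leaf:** it reads about 1.7 rad from the grip's position in the wrist picture.
- **Blank:** its centre is about 79 mm from the gauge plane. Its back edge is within about 1 mm of the fence edge, and it is parallel to the fence within about 0.003 rad.
- **Tin, key and finial:** they looked unmoved in the pictures after the flip. I compared them by eye and did not measure them.
- **Hand:** clear above the work.

The jig coordinates disagree by 1–2 mm between camera views, which is within the stated calibration. I therefore judged flushness by comparing the blank with the fence in the same picture.

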